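Move the slab-rest head to the work post and lock its ball coupler

ROBOT

A 6-joint arm with a two-finger parallel gripper is mounted at the origin on the work surface. World frame = base frame: x ahead of the robot, y to its left, z up, the work surface at z = 0. Lengths are in m, angles in degrees, forces in N, time in s.
With the tool pointing down it reaches from about 0.3 to 0.775 m from the base axis. Payload 14.6 kg.
Tool frame: the origin (TCP) lies on the mounting face of the last link; the fingertips stand 199 mm ahead of it and the grasp point (between the pads) lies 180 mm ahead of it (r.nose_length is the distance from the TCP to the fingertips, in m); z points along the fingers, y is the direction in which the jaws open and shut (so a half turn about z gives the same grasp; the last joint's range is limited). The gripper opens to 94 mm and grips with 3 to 60 N. Pads are 16 mm wide; open, the fingers measure 119 mm over their backs; the gripper's body (75 mm by 177 mm) begins 78 mm behind the grasp point.
Start: joints at [73.476, 17.183, 87.147, -0, 75.671, -3.816], TCP at [0.121, 0.537, 0.405] pointing down, gripper open.
Joint ranges: [-173.82, 173.82], [-45.26, 126.66], [13.44, 144.39], [-59.66, 239.66], [0, 175.72], [-146.38, 146.38]. Speed limits (degrees/s): [127.2, 127.2, 147.25, 180, 180, 180].

INTERFACE

Orientations are given as [roll, pitch, yaw] about the fixed x, y, z axes, in that order (R = Rz(yaw) Ry(pitch) Rx(roll)).
In Python, from cell import r, eoat, kinematics, sensors, cams, ticket gives the robot as it stands. Calls block until the motion is done:
- r.reach(position, orientation): joint-space move of the TCP to a pose.
- r.servo_line(position, ori=None, rate=0.15): straight line of the TCP; ori=None keeps the orientation; rate is the mean speed in m/s.
- r.set_joints(angles): joint-space move.
- eoat.move_gripper(opening, strength=None): finger opening in m; strength is the grip in N (None keeps the last); returns when the fingers have stopped.
- r.pause(seconds).
- kinematics.ik(position, orientation): joint angles nearest the present ones, or None.
- sensors.get_obs(): the state.
- cams.camera(name): name is "side" or "top"; returns a dict with "img" (420x560x3 uint8, red, green, blue), "mtx" (3x3 intrinsics, pixels), "dist" ([k1, k2, p1, p2, k3] as OpenCV has them; the pictures are not rectified), "world_from_camera" (4x4, takes a point from camera to world coordinates). Camera axes: x right, y down, z forward; pixel columns grow to the right and rows downward; lengths in m; the calibration is good to about 2 mm. A picture is of the moment at which its call begins. There is no depth.
A pose or a line that the arm cannot do raises r.Unreachable and nothing moves.
- ticket.close_job(): hands the job in, once; it reports no verdict.
The state is a dict: "t": time; "qpos": joint angles; "joint_velocities": joint speeds; "effort": joint torques, N m; "position": TCP position; "orientation": TCP orientation; "force": force on the tool from outside, world axes, zero at the start; "ft_torque": the same for the moment, N m; "opening": finger opening in m.
Only numpy, scipy, OpenCV 4.12 (cv2) and the standard library are available. Lean on these libraries where they do the work, as an engineer would, in place of code of your own. Each camera call takes 0.05 s, during which the arm holds its last target. There are 200 camera calls.

TASK

The green slab-rest head is parked, locked, on the ball of the dark wooden post. Raise its handle (orange grip) well up to unlock it, move the head to the ball of the yellow post, feel it down over the ball without forcing it until its foot sits flat on the steel plate (set it down, do not let it drop), and only then press the handle fully down to lock it and let go. Leave the other things on the bench where they are.

Things in the scene. Friction and masses are not known exactly. Their poses are not given: they have to be found in the camera images.
- head: Rest head, 0.75 to 0.95 kg: green housing 48 mm wide, wooden block on top, tail with the handle towards its -x. Origin: centre of the socket mouth, level with the flat foot; z up. Socket opens down: octagonal, 34.4 mm across flats, 51 mm deep, square mouth edge. The foot reaches 53 mm to -x, 58 mm to +x, is 64 mm wide. It may be turned any way about the vertical on a post.
- rest_block (a point): Centre of the light wooden block on top of the head, 62 (x) x 28 (y) x 40 (z) mm, black rubber top; 80 mm above the head's origin, same axes. The block stands free from 21 mm below to 21 mm above this point: the place to hold the head (across its 28 mm, along y).
- handle_grip (a point): Centre of the orange barrel at the handle's end, 24 mm wide (along the head's y), 20 mm across, turning freely about its y axis on the handle, 105 mm out from the hinge and 3 mm above the hinge line when closed. Closed, the handle is level along the head's -x and the barrel is free all round.
- handle_hinge (a point): Hinge of the handle, 42 mm behind (-x) and 60 mm above the head's origin; its axis is the head's y.
- handle (a joint): Handle angle, rad: 0 closed (level, locked), grows as the end is raised, stop at 0.95. 1 to 2.5 N at the barrel turns it and it stays where left; a harder or crooked pull tips the head. Closed, a claw on it reaches under the ball; the ball passes freely only above about 0.3. If the head is not down, the claw meets the ball and the handle will not close.
- dock: Parking post: dark wooden block 140 x 140 x 30 mm, fixed; origin centre of its underside on the bench, z up. Over its centre a round steel plate, 124 mm across, top at 44 mm, and a 32 mm ball, centre at 77 mm, its top cut flat (24 mm wide, 11 mm above the centre), on a 14 mm neck. A seated head has its foot flat on the plate.
- post: Work post: yellow block 140 x 140 x 30 mm, fixed; origin centre of its underside, z up. Same plate, neck and ball, on a cross slide and riser that hold firmly, set differently each time and not measured: plate and ball stand together up to 13 mm either way along the block's x and y from its centre and 0 to 12 mm higher than on the parking post (plate top 44 to 56 mm, ball centre 77 to 89 mm).
- tape: Blue tape measure 70 x 38 x 60 mm, bystander; origin centre of underside.
- driver: Red cordless driver lying on its side, about 170 x 140 x 55 mm, bystander; origin under the middle of its barrel.
- oil: Oil can, 70 mm diameter, 130 mm tall, bystander; origin centre of underside.
- sander: Cork sanding block 110 x 60 x 35 mm, bystander; origin centre of underside.
- offcut: Wood offcut 90 x 140 x 38 mm, bystander; origin centre of underside.
- brush: Brush lying flat, bystander.
- wrench: Steel wrench lying flat, bystander.
There are look-alikes about, which are no part of the job. Leave any blue or purple look-alike of the dock alone.

How it is judged (in metres and radians):
On the way, in this order (a step that is already met when the one before it is completed fails the run):
1. the handle is raised while the head still stands on the parking post (value of joint handle above 0.5 rad and horizontal distance between head and dock below 0.01 m and z of head in the frame of dock below 0.06 m), for 0.1 s.
2. the head sits down over the ball of the work post with the handle still up (horizontal distance between head and post below 0.022 m and z of head in the frame of post between 0.041 and 0.061 m and angle between head's own z axis and vertical below 0.07 rad and value of joint handle above 0.3 rad), for 0.2 s.
At the end, for the whole second after the job is handed in: The head stands on the work post: its origin within 22 mm of the block's centre sideways and 41 to 61 mm above the block's underside, tilted less than 0.07 rad, handle closed to below 0.07 rad, released and at rest (horizontal distance between head and post below 0.022 m and z of head in the frame of post between 0.041 and 0.061 m and angle between head's own z axis and vertical below 0.07 rad and value of joint handle below 0.07 rad and linear speed of head below 0.03 m/s and angular speed of head below 0.4 rad/s); the robot touches nothing.
It fails at once if the head is forced against the work post (more than 50 N between them) (contact force between head and post above 50 N).
It fails at once if the head is dropped (faster than 0.25 m/s with no finger on it) (linear speed of head above 0.25 m/s and contact force between the fingers and head below 0.3 N).
It fails at once if a bystander is moved more than 30 mm (distance of any of tape, driver, oil, sander, offcut, brush, wrench from where it was at the start of the episode above 0.03 m).
It also fails if it takes over 72 s, if anything falls off the work surface, if the arm or the gripper's body presses on something with over 40 N, if the wrist force passes 120 N, or if a joint passes its speed limit or range.

## Working session

There is one attempt and no reset: what is moved stays moved. The work goes in short steps, each a Python script; the robot and the scene stay as the last script left them, time stands still between calls to the robot, and variables do not carry over. Pictures are saved under pics/ and viewed, about 8 in all and at most 12, crops included, and the job is handed in when it is done.

```bash
mkdir -p pics; ls
python3 - <<'E'
from cell import r,eoat,kinematics,sensors,cams,ticket
import cv2,numpy as np
for n in("side","top"):
    c=cams.camera(n); cv2.imwrite(f"pics/{n}0.png",c["img"][:,:,::-1]); print(n,c["mtx"].tolist(),c["dist"],np.round(c["world_from_camera"],3).tolist())
o=sensors.get_obs(); print(o)
E
```

```text
pics
side [[494.89636652110244, 0.0, 287.24472553971185], [0.0, 494.89636652110244, 215.09437602418552], [0.0, 0.0, 1.0]] [-0.08412559  0.          0.          0.          0.        ] [[0.827, -0.378, 0.416, -0.103], [-0.562, -0.554, 0.614, -0.944], [-0.002, -0.742, -0.671, 1.135], [0.0, 0.0, 0.0, 1.0]]
top [[452.624478292333, 0.0, 276.1110034961211], [0.0, 452.624478292333, 205.3922366341875], [0.0, 0.0, 1.0]] [-0.00056422  0.          0.          0.          0.        ] [[0.025, -0.997, 0.072, 0.463], [-1.0, -0.024, 0.016, 0.005], [-0.014, -0.073, -0.997, 1.312], [0.0, 0.0, 0.0, 1.0]]
{'t': 0.1, 'qpos': array([ 7.34743949e+01,  1.72117865e+01,  8.71769881e+01, -6.25506070e-05,
        7.56679876e+01, -3.81757759e+00]), 'joint_velocities': array([ 0.03847323, -0.0664155 , -0.15677106, -0.0530169 , -0.05430074,
       -0.00599318]), 'effort': array([ 1.83366465e-03, -5.32642508e+01, -3.53283942e+01,  7.09458673e-02,
        2.34556018e-02, -6.42832561e-05]), 'position': array([0.12100076, 0.53649425, 0.40414746]), 'orientation': array([-1.79943360e+02, -3.71877637e-03,  1.67291986e+02]), 'force': array([0.48824341, 0.25555697, 0.08327515]), 'ft_torque': array([-0.02919072, -0.00415226,  0.03152508]), 'opening': 0.09424898376045836}
```

View pics/top0.png

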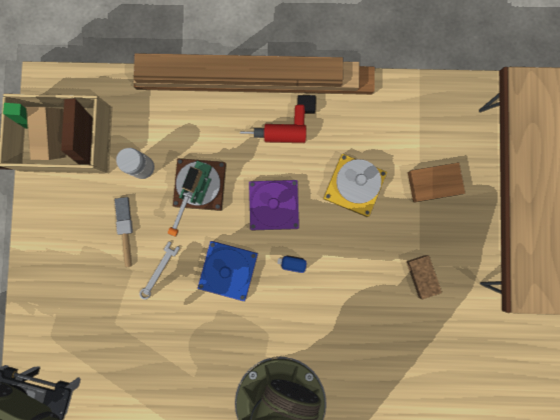

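View pics/side0.png

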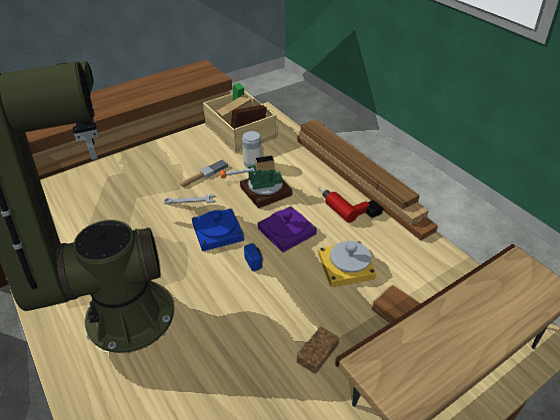

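```bash
cat > h.py <<'E'
import cv2,numpy as np
from cell import r,eoat,kinematics,sensors,cams,ticket
def ray(c,uv):
    p=cv2.undistortPoints(np.array([[uv]],float),c["mtx"],c["dist"])[0,0]
    T=c["world_from_camera"]; d=T[:3,:3]@[p[0],p[1],1]; return T[:3,3],d/np.linalg.norm(d)
def onz(c,uv,z):
    o,d=ray(c,uv); return o+d*(z-o[2])/d[2]
def tri(c1,u1,c2,u2):
    o1,d1=ray(c1,u1);o2,d2=ray(c2,u2)
    s=np.linalg.lstsq(np.c_[d1,-d2],o2-o1,rcond=None)[0]
    a=o1+s[0]*d1;b=o2+s[1]*d2; return (a+b)/2,np.linalg.norm(a-b)
def proj(c,P):
    T=np.linalg.inv(c["world_from_camera"])
    return cv2.projectPoints(np.array(P,float).reshape(-1,3),cv2.Rodrigues(T[:3,:3])[0],T[:3,3],c["mtx"],c["dist"])[0][:,0]
def orange(img):
    h=cv2.cvtColor(img,cv2.COLOR_RGB2HSV); return cv2.inRange(h,(5,180,120),(16,255,255))
def cents(m,amin=8):
    n,l,s,ce=cv2.connectedComponentsWithStats(m); return [(int(s[i,4]),ce[i].round(2).tolist()) for i in range(1,n) if s[i,4]>=amin]
E
python3 - <<'E'
from h import *
t=cams.camera("top");s=cams.camera("side")
np.save("pics/t.npy",t["img"])
def crop(c,x,y,w=66,h=50): return cv2.resize(c["img"][y:y+h,x:x+w],(w*6,h*6),interpolation=cv2.INTER_NEAREST)
m=np.vstack([np.hstack([crop(t,165,155,66,50),crop(s,225,150)]),np.hstack([crop(t,323,150,66,66)[:396],crop(s,315,232,66,66)])])
m=m[:,:,::-1]; m=cv2.resize(m,None,fx=.86,fy=.86); cv2.imwrite("pics/crop1.png",m); print(m.shape)
for c in(t,s):
    print("orange",cents(orange(c["img"])))
    h=cv2.cvtColor(c["img"],cv2.COLOR_RGB2HSV)
    y=cv2.inRange(h,(22,180,120),(30,255,255)); print("yellow",cents(y,60))
    g=cv2.inRange(h,(60,70,20),(90,255,200)); print("green",cents(g,60)) if c is t else 0
E
```

```text
(599, 681, 3)
orange [(48, [172.4, 231.5])]
yellow [(596, [345.42, 194.04])]
green [(382, [15.76, 112.87]), (396, [201.37, 182.05])]
orange [(32, [222.5, 173.88])]
yellow [(286, [350.81, 275.65])]
```

View pics/crop1.png

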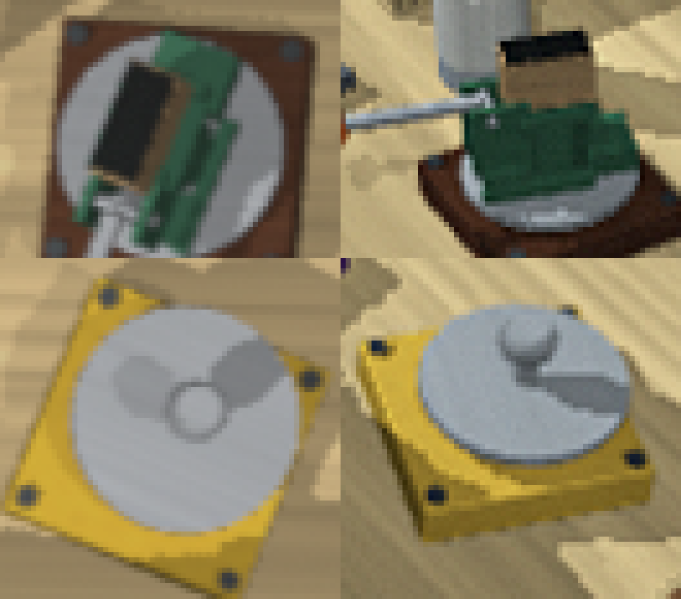

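```bash
cat > meas.py <<'E'
from h import *
def m2p(x,y,ox,oy,X,Y): return ((x-X)/5.16+ox-.5,(y-Y)/5.16+oy-.5)
t=cams.camera("top");s=cams.camera("side")
bt=m2p(195,410,323,150,0,258); bs=m2p(528,338,315,232,341,258)
print("ball tri",tri(t,bt,s,bs))
print("plate tri",tri(t,m2p(187,420,323,150,0,258),s,m2p(524.5,382,315,232,341,258)))
g,e=tri(t,(172.4,231.5),s,(222.5,173.88)); print("grip",g,e)
# post bolts in both views
T=[(109,298),(310,381),(228,579),(28,496)]; S=[(378,348),(568,312),(635,458),(436,494)]
for a,b in zip(T,S): print("bolt z=.03",onz(t,m2p(*a,323,150,0,258),.03),onz(s,m2p(*b,315,232,341,258),.03))
# dock bolts/plate
for a in [(76,34),(291,50),(56,246)]: print("dock bolt top",onz(t,m2p(*a,165,155,0,0),.03))
print("block top",onz(t,m2p(133,121,165,155,0,0),.145), "dock plate (ellipse L/R/T 58..283, top 36)",onz(t,m2p(170,145,165,155,0,0),.044))
k=cv2.cvtColor(t["img"],cv2.COLOR_RGB2HSV); sub=np.zeros(k.shape[:2],np.uint8); sub[160:195,180:202]=1
m=cv2.inRange(k,(0,0,0),(180,255,48))*sub
print(cents(m,20)); R=cv2.minAreaRect(cv2.findNonZero(m)); print(R)
for p in cv2.boxPoints(R): print(onz(t,p,.145))
E
python3 meas.py
```

```text
ball tri (array([ 0.62876375, -0.20305146,  0.08174692]), np.float64(0.0037797100497682207))
plate tri (array([ 0.6281575 , -0.20485746,  0.04675095]), np.float64(0.0032862214514125607))
grip [0.47305588 0.29941601 0.10403565] 0.0024696371667681685
bolt z=.03 [ 0.69871505 -0.16468414  0.03      ] [ 0.58299527 -0.12135968  0.03      ]
bolt z=.03 [ 0.65501193 -0.27593776  0.03      ] [ 0.69707838 -0.16262659  0.03      ]
bolt z=.03 [ 0.54454951 -0.23204439  0.03      ] [ 0.6521123  -0.27541866  0.03      ]
bolt z=.03 [ 0.58759999 -0.12181155  0.03      ] [ 0.54067744 -0.23180452  0.03      ]
dock bolt top [0.67680471 0.30566286 0.03      ]
dock bolt top [0.67060026 0.18565116 0.03      ]
dock bolt top [0.55839153 0.31188509 0.03      ]
block top [0.61399581 0.24799633 0.145     ] dock plate (ellipse L/R/T 58..283, top 36) [0.6143157  0.24823319 0.044     ]
[(180, [190.31, 178.17])]
((189.72415161132812, 179.68966674804688), (8.541985511779785, 24.511783599853516), 21.801410675048828)
[0.58327195 0.27043688 0.145     ]
[0.64346112 0.24906223 0.145     ]
[0.6356065  0.22801656 0.145     ]
[0.57548991 0.24944677 0.145     ]
```

```bash
cat >> h.py <<'E'
YAW=-20.
def hx(yaw=YAW): a=np.radians(yaw); return np.array([np.cos(a),np.sin(a),0])
def hy(yaw=YAW): a=np.radians(yaw); return np.array([-np.sin(a),np.cos(a),0])
DOWN=lambda yaw=YAW:[180,0,yaw+180]
def tcp(p): return np.array(p)+[0,0,.180]
def gripat(org,ang,yaw=YAW):  # barrel centre
    a=ang+np.arctan2(3,105); R=np.hypot(.105,.003)
    return np.array(org)-hx(yaw)*(.042+R*np.cos(a))+[0,0,.060+R*np.sin(a)]
def F(msg="",yaw=YAW,n=1):
    o=[sensors.get_obs()]
    for _ in range(n-1): r.pause(.03); o.append(sensors.get_obs())
    f=np.mean([x["force"] for x in o],0); q=np.mean([x["ft_torque"] for x in o],0); o=o[-1]
    if msg: print(msg,"t%.1f"%o["t"],"p",(o["position"]-[0,0,.18]).round(4),"F hx,hy,z",(f@hx(yaw)).round(2),(f@hy(yaw)).round(2),f[2].round(2),"M",q.round(2),"op",round(o["opening"],4))
    return f
E
python3 - <<'E'
from h import *
D=np.array([.6135,.2485,.044]); g=gripat(D,0); print(g)
for y in(160,-20): print(y,kinematics.ik(tcp(g),[180,0,y]),kinematics.ik(tcp(D+[0,0,.08]),[180,0,y]),kinematics.ik([.628,-.204,.36],[180,0,y]))
r.reach(tcp(g+[0,0,.10]),DOWN()); eoat.move_gripper(.055,4)
F("above",n=4)
r.servo_line(tcp(g),rate=.08); F("at",n=4)
eoat.move_gripper(.015,4); F("gripped",n=6)
t=cams.camera("top");s=cams.camera("side")
a=t["img"][150:260,130:250];b=s["img"][130:240,190:310]
cv2.imwrite("pics/g1.png",cv2.resize(np.hstack([a,b]),None,fx=3.3,fy=3.3)[:,:,::-1])
E
```

```text
[0.47536518 0.29877696 0.107     ]
160 [ 28.41263364  25.6554136   92.1837568    0.          62.1608296
 -41.58736636] [ 18.88083025  36.48293561  72.86325969   0.          70.65380469
 -51.11916975] [-21.17339138  33.4098995   70.04034708   0.          76.54975342
 -91.17339138]
-20 [ 2.84126336e+01  2.56554136e+01  9.21837568e+01 -2.54444375e-14
  6.21608296e+01  1.38412634e+02] [ 1.88808302e+01  3.64829356e+01  7.28632597e+01 -2.54444375e-14
  7.06538047e+01  1.28880830e+02] [-2.11733914e+01  3.34098995e+01  7.00403471e+01 -2.54444375e-14
  7.65497534e+01  8.88266086e+01]
above t2.7 p [0.4754 0.2988 0.207 ] F hx,hy,z -0.21 0.04 -0.29 M [-0.02  0.02 -0.01] op 0.0554
at t4.2 p [0.4754 0.2988 0.1074] F hx,hy,z 0.07 -0.21 0.17 M [-0.01  0.02 -0.  ] op 0.0544
gripped t5.0 p [0.4753 0.2988 0.107 ] F hx,hy,z -0.56 -1.06 0.51 M [-0.15  0.17 -0.04] op 0.024
```

View pics/g1.png

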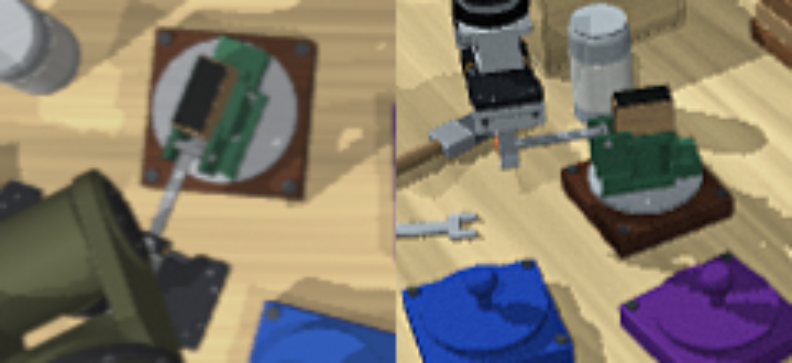

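The barrel is held at 24 mm opening, with small side forces. Next I lift it along its arc.

Run:
```python
from h import *
D=np.array([.6135,.2485,.044])
for a in np.arange(.1,.86,.125):
    r.servo_line(tcp(gripat(D,a)),rate=.05)
    f=F("a%.2f"%a,n=2)
    if np.linalg.norm(f)>9: print("stop");break
```

```text
a0.10 t5.5 p [0.4761 0.2986 0.1178] F hx,hy,z -1.4 1.1 1.04 M [ 0.14  0.12 -0.04] op 0.0239
a0.23 t5.9 p [0.4785 0.2977 0.1306] F hx,hy,z -1.09 1.13 1.17 M [ 0.14  0.12 -0.04] op 0.0237
a0.35 t6.4 p [0.4824 0.2962 0.1431] F hx,hy,z -0.88 0.43 1.19 M [0.1  0.07 0.  ] op 0.0239
a0.47 t6.8 p [0.4877 0.2943 0.1549] F hx,hy,z 0.61 -0.26 0.33 M [ 0.05 -0.01 -0.05] op 0.024
a0.60 t7.2 p [0.4943 0.2919 0.166 ] F hx,hy,z -0.57 0.67 0.26 M [-0.01 -0.03 -0.02] op 0.024
a0.72 t7.7 p [0.5022 0.289  0.1761] F hx,hy,z -0.4 0.04 0.7 M [-0.06 -0.   -0.07] op 0.024
a0.85 t8.1 p [0.5112 0.2857 0.185 ] F hx,hy,z 0.7 0.3 1.09 M [-0.06 -0.01 -0.03] op 0.0236
```

Run:
```python
from h import *
D=np.array([.6135,.2485,.044])
eoat.move_gripper(.055); F("rel",n=3)
p=gripat(D,.85); r.servo_line(tcp(p+[0,0,.07]),rate=.12)
t=cams.camera("top");s=cams.camera("side")
a=t["img"][150:260,130:250];b=s["img"][130:240,190:310]
cv2.imwrite("pics/g2.png",cv2.resize(np.hstack([a,b]),None,fx=3.3,fy=3.3)[:,:,::-1])
B=D+[0,0,.08]
r.servo_line(tcp(B+[0,0,.11]),rate=.15); eoat.move_gripper(.07)
r.servo_line(tcp(B),rate=.1); F("at block",n=4)
eoat.move_gripper(.015,4); F("soft",n=6)
```

```text
rel t8.9 p [0.511  0.2858 0.1849] F hx,hy,z 0.26 -0.07 -0.32 M [-0.02 -0.   -0.01] op 0.0551
at block t12.4 p [0.6136 0.2485 0.1247] F hx,hy,z -0.23 -0.22 0.18 M [-0.04  0.    0.  ] op 0.0699
soft t13.3 p [0.6135 0.2485 0.124 ] F hx,hy,z -0.14 -1.14 0.24 M [-0.09  0.04 -0.03] op 0.0278
```

View pics/g2.png

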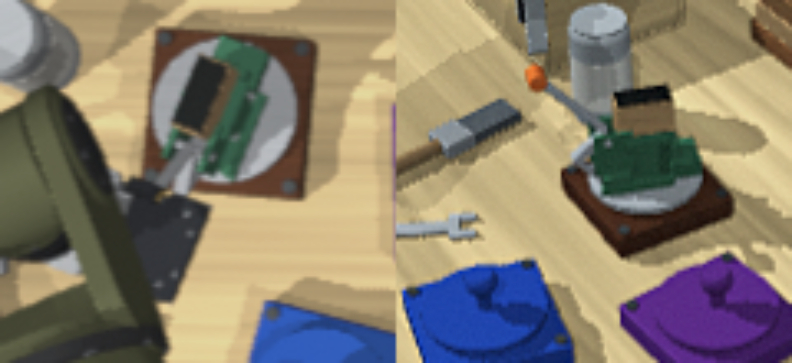

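Run:
```python
from h import *
eoat.move_gripper(.015,40); F("tight",n=4)
r.servo_line(tcp([.6135,.2485,.126]),rate=.02); F("2mm",n=3)
r.servo_line(tcp([.6135,.2485,.150]),rate=.04); F("26",n=3)
r.servo_line(tcp([.6135,.2485,.250]),rate=.12); F("126",n=6)
t=cams.camera("top");s=cams.camera("side")
m2p=lambda x,y,ox,oy,X,Y:((x-X)/5.16+ox-.5,(y-Y)/5.16+oy-.5)
pt=m2p(187,420,323,150,0,258);ps=m2p(524.5,382,315,232,341,258)
bt=m2p(195,410,323,150,0,258); bs=m2p(528,338,315,232,341,258)
bias=np.array([.0034,.0003])
for h in range(0,13,2):
    z=.044+h/1000
    P=onz(t,pt,z)[:2];Q=onz(s,ps,z-.001)[:2]; B=onz(t,bt,z+.044)[:2];C=onz(s,bs,z+.033)[:2]
    print(h,"plate",P.round(4),((P-Q-bias)*1e3).round(1),"ball",B.round(4),((B-C-bias)*1e3).round(1))
# independent ellipse fit of post plate, top view
I=np.load("pics/t.npy"); k=cv2.cvtColor(I,cv2.COLOR_RGB2HSV)
def plate(x0,y0,w,h):
    m=np.zeros(k.shape[:2],np.uint8); sl=np.s_[y0:y0+h,x0:x0+w]
    m[sl]=((k[sl][...,1]<60)&(k[sl][...,2]>60))*255
    m=cv2.morphologyEx(m,cv2.MORPH_OPEN,np.ones((3,3)))
    c=max(cv2.findContours(m,cv2.RETR_EXTERNAL,cv2.CHAIN_APPROX_NONE)[0],key=cv2.contourArea)
    return cv2.fitEllipse(cv2.convexHull(c))
print("hand-read",pt); print("post",plate(330,152,58,62)); 
e=plate(172,155,56,56); print("dock",e,onz(t,e[0],.044)); 
e=plate(330,152,58,62); print([onz(t,e[0],z) for z in(.044,.050)])
cv2.imwrite("pics/g3.png",np.hstack([t["img"][100:300,130:430],s["img"][60:260,180:480]])[:,:,::-1])
```

```text
tight t13.6 p [0.6135 0.2485 0.124 ] F hx,hy,z 0.04 -1.12 -0.14 M [-0.13  0.01 -0.08] op 0.0277
2mm t13.9 p [0.6134 0.2485 0.1253] F hx,hy,z 0.03 -0.37 -8.1 M [-0.04 -0.07 -0.02] op 0.0275
26 t14.8 p [0.6135 0.2485 0.1496] F hx,hy,z -0.06 0.39 -8.21 M [-0.01 -0.06 -0.02] op 0.0279
126 t15.9 p [0.6135 0.2485 0.2492] F hx,hy,z -0.29 0.09 -8.22 M [-0.05 -0.08 -0.01] op 0.0277
0 plate [ 0.6299 -0.2062] [-2.6 -4.9] ball [ 0.6295 -0.203 ] [-4.1 -4.4]
2 plate [ 0.6297 -0.2059] [-1.5 -3.2] ball [ 0.6293 -0.2027] [-3.  -2.6]
4 plate [ 0.6294 -0.2056] [-0.4 -1.5] ball [ 0.629  -0.2024] [-1.9 -0.9]
6 plate [ 0.6291 -0.2052] [0.7 0.2] ball [ 0.6287 -0.202 ] [-0.8  0.9]
8 plate [ 0.6289 -0.2049] [1.7 1.9] ball [ 0.6284 -0.2017] [0.4 2.6]
10 plate [ 0.6286 -0.2046] [2.8 3.6] ball [ 0.6282 -0.2014] [1.5 4.4]
12 plate [ 0.6283 -0.2042] [3.9 5.3] ball [ 0.6279 -0.201 ] [2.6 6.1]
hand-read (358.7403100775194, 180.8953488372093)
post ((358.51556396484375, 180.7594451904297), (43.907283782958984, 44.06523895263672), 78.41658020019531)
dock ((210.04383850097656, 186.48728942871094), (17.229068756103516, 37.351802825927734), 14.939403533935547) [0.60412704 0.21217165 0.044     ]
[array([ 0.63029139, -0.20559836,  0.044     ]), array([ 0.62949975, -0.20460327,  0.05      ])]
```

View pics/g3.png

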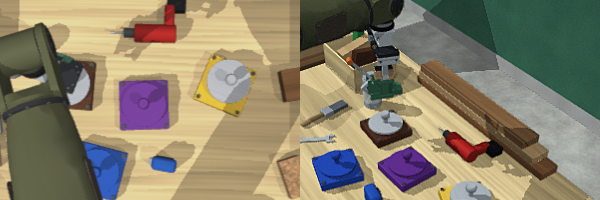

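Run:
```python
from h import *
s=cams.camera("side"); I=s["img"]; k=cv2.cvtColor(I,cv2.COLOR_RGB2HSV)
def plate(x0,y0,w,h):
    m=np.zeros(k.shape[:2],np.uint8); sl=np.s_[y0:y0+h,x0:x0+w]
    m[sl]=((k[sl][...,1]<60)&(k[sl][...,2]>60))*255
    m=cv2.morphologyEx(m,cv2.MORPH_OPEN,np.ones((3,3)))
    c=max(cv2.findContours(m,cv2.RETR_EXTERNAL,cv2.CHAIN_APPROX_NONE)[0],key=cv2.contourArea)
    cv2.drawContours(I,[c],-1,(255,0,0),1)
    return cv2.fitEllipse(cv2.convexHull(c))
d=plate(236,167,62,40); p=plate(323,236,58,46); print(d,p)
P=onz(s,d[0],.043); print("dock",P)
for z in(.046,.048,.050): print(z,onz(s,p[0],z-.001)-P+[.6135,.2485,0])
cv2.imwrite("pics/g4.png",cv2.resize(I[150:300,220:400],None,fx=4,fy=4,interpolation=cv2.INTER_NEAREST)[:,:,::-1])
```

```text
((265.045654296875, 182.4683837890625), (24.37933349609375, 34.816131591796875), 86.61030578613281) ((350.2040100097656, 255.805419921875), (31.316375732421875, 41.44254684448242), 96.61549377441406)
dock [0.6068762  0.24372061 0.043     ]
0.046 [ 0.63400848 -0.19936273  0.002     ]
0.048 [ 0.63266925 -0.20072053  0.004     ]
0.05 [ 0.63133002 -0.20207833  0.006     ]
```

View pics/g4.png

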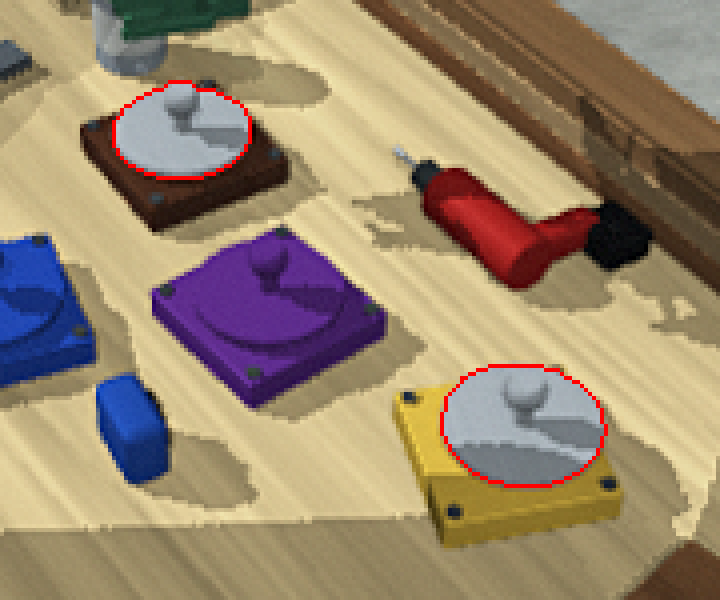

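```bash
cat > feel.py <<'E'
from h import *
def feel(p,zmin,base,step=.0015,lim=4.):
    """straight down in small steps till lateral or vertical contact"""
    p=np.array(p)
    while p[2]>zmin:
        p[2]-=step; r.servo_line(tcp(p),rate=.03)
        f=sensors.get_obs()["force"]-base
        if f[2]>lim or np.hypot(f[0],f[1])>lim:
            f=F("contact",n=4)-base; print("dF",f.round(2),"cmd",p.round(4)); break
    return p,f
E
python3 - <<'E'
from feel import *
r.servo_line(tcp([.6135,.2485,.275]),rate=.15)
r.servo_line(tcp([.629,-.2043,.275]),rate=.22)
r.servo_line(tcp([.629,-.2043,.195]),rate=.12); r.pause(.2)
b=F("air",n=8); np.save("base.npy",b)
p,f=feel([.629,-.2043,.195],.155,b); F("end",n=4)
t=cams.camera("top");s=cams.camera("side")
cv2.imwrite("pics/g5.png",cv2.resize(np.hstack([t["img"][130:230,300:420],s["img"][200:300,290:410]]),None,fx=3.3,fy=3.3)[:,:,::-1])
E
```

```text
air t19.8 p [ 0.629  -0.2043  0.1951] F hx,hy,z 0.32 -0.0 -8.35 M [-0.05 -0.08  0.01] op 0.0279
end t26.7 p [ 0.629  -0.2043  0.1545] F hx,hy,z -0.4 0.01 -7.77 M [-0.02 -0.07 -0.  ] op 0.0279
```

View pics/g5.png

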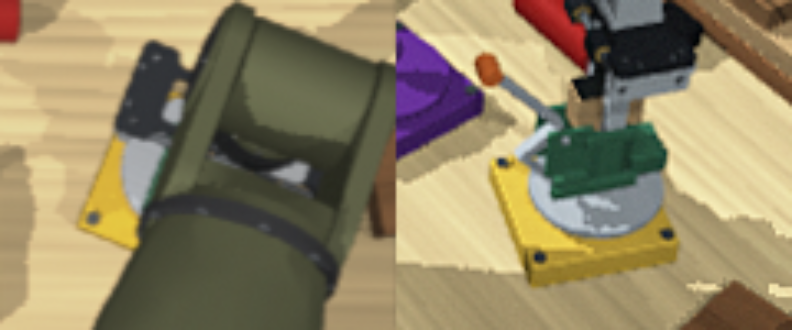

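No contact so far, with the mouth at z = 74.5 mm. That is below the ball's top (at least 88 mm), so the ball is inside the socket. I'll keep feeling down to the plate.

Run:
```python
from feel import *
b=np.load("base.npy")
p,f=feel([.629,-.2043,.1545],.1225,b,step=.001,lim=4); F("end",n=4); np.save("p.npy",p)
```

```text
contact t32.9 p [ 0.6291 -0.2043  0.1317] F hx,hy,z -2.89 -0.08 6.17 M [0.29 0.71 0.02] op 0.0279
dF [-3.04  1.03 14.51] cmd [ 0.629  -0.2043  0.1305]
end t33.0 p [ 0.6291 -0.2043  0.1317] F hx,hy,z -2.65 0.24 6.34 M [0.26 0.69 0.01] op 0.0277
```

Run:
```python
from feel import *
b=np.load("base.npy"); p=np.load("p.npy")
p=p+[0,0,.0005]
for dx in(-.0005,-.001,-.0015):
    q=p+hx()*dx; r.servo_line(tcp(q),rate=.02); F("dx%.4f"%dx,n=4)
```

```text
dx-0.0005 t33.3 p [ 0.6287 -0.2042  0.1317] F hx,hy,z 1.3 0.22 4.88 M [-0.05 -0.26  0.  ] op 0.0281
dx-0.0010 t33.7 p [ 0.6283 -0.2041  0.1317] F hx,hy,z 3.52 0.52 5.23 M [-0.3  -0.95  0.02] op 0.0276
dx-0.0015 t34.0 p [ 0.6279 -0.2039  0.1317] F hx,hy,z 5.3 0.23 4.72 M [-0.47 -1.43  0.04] op 0.0278
```

Run:
```python
from feel import *
p=np.load("p.npy")+[0,0,.0010]+hx()*-.0003
r.servo_line(tcp(p),rate=.02); F("bal",n=4)
eoat.move_gripper(.06); F("open",n=4)
r.servo_line(tcp(p+[0,0,.11]),rate=.12); np.save("p.npy",p)
r.servo_line(tcp(p+[0,0,.16]+0*hx()),rate=.15)
r.reach(tcp([.45,-.05,.30]),DOWN())
t=cams.camera("top");s=cams.camera("side")
o=cents(orange(t["img"])),cents(orange(s["img"])); print(o, sensors.get_obs()["t"])
try: print(tri(t,o[0][0][1],s,o[1][0][1]))
except Exception as e: print(e)
print("expected .85",gripat(p-[0,0,.08],.85))
cv2.imwrite("pics/g6.png",cv2.resize(np.hstack([t["img"][130:230,300:420],s["img"][200:300,290:410]]),None,fx=3.3,fy=3.3,interpolation=cv2.INTER_NEAREST)[:,:,::-1])
```

```text
bal t34.4 p [ 0.6288 -0.2042  0.1318] F hx,hy,z 2.38 0.37 5.13 M [-0.24 -0.77 -0.01] op 0.0278
open t35.2 p [ 0.6287 -0.2042  0.1315] F hx,hy,z 0.38 -0.27 -0.14 M [-0.   -0.03 -0.  ] op 0.0597
([(59, [352.29, 214.14])], [(50, [317.26, 226.9])]) 37.7417
(array([ 0.52630881, -0.16629838,  0.18986112]), np.float64(0.0027549590169546894))
expected .85 [ 0.52624988 -0.16690202  0.19236439]
```

View pics/g6.png

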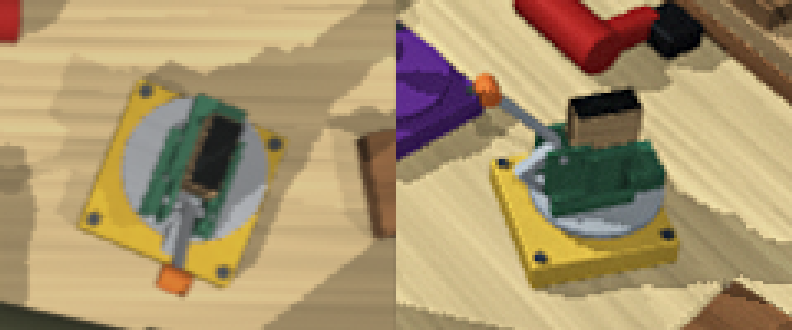

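Run:
```python
from feel import *
O=np.array([.6288,-.2042,.0516]); g=gripat(O,.85)
eoat.move_gripper(.055,5)
r.servo_line(tcp(g+[0,0,.06]),rate=.15); r.servo_line(tcp(g),rate=.08); b=F("at",n=4)
eoat.move_gripper(.015,5); F("grip",n=4)
ok=True
for a in np.linspace(.85,0,10)[1:]:
    r.servo_line(tcp(gripat(O,a)),rate=.06); f=F("a%.2f"%a,n=2)
    if np.linalg.norm(f)>14: ok=False;print("stop");break
k=0
while ok and k<5 and f[2]-b[2]<8:
    k+=1; r.servo_line(tcp(gripat(O,0)-[0,0,.001*k]),rate=.02); f=F("press%d"%k,n=3)
```

```text
at t40.2 p [ 0.5264 -0.1669  0.1931] F hx,hy,z -0.56 0.43 0.06 M [-0.01 -0.01  0.01] op 0.055
grip t40.9 p [ 0.5263 -0.1669  0.1925] F hx,hy,z -0.24 0.07 0.82 M [ 0.01  0.06 -0.  ] op 0.0238
a0.76 t41.2 p [ 0.5194 -0.1644  0.1855] F hx,hy,z 1.28 -0.19 -2.84 M [-0.09 -0.17 -0.01] op 0.0239
a0.66 t41.6 p [ 0.5132 -0.1621  0.1782] F hx,hy,z 1.8 -0.4 -2.73 M [-0.08 -0.25  0.02] op 0.0239
a0.57 t41.9 p [ 0.5076 -0.1601  0.1703] F hx,hy,z 1.55 -0.16 -2.99 M [-0.09 -0.28 -0.  ] op 0.0238
a0.47 t42.3 p [ 0.5027 -0.1583  0.1618] F hx,hy,z 1.48 -0.02 -2.69 M [-0.1  -0.28  0.02] op 0.0237
a0.38 t42.6 p [ 0.4987 -0.1568  0.1529] F hx,hy,z 1.4 -0.09 -2.17 M [-0.07 -0.26 -0.  ] op 0.0238
a0.28 t43.0 p [ 0.4954 -0.1556  0.1436] F hx,hy,z 2.27 -0.74 -2.4 M [-0.09 -0.29 -0.01] op 0.0241
a0.19 t43.3 p [ 0.493  -0.1548  0.1341] F hx,hy,z 1.42 0.14 -1.4 M [-0.08 -0.28  0.  ] op 0.0241
a0.09 t43.7 p [ 0.4914 -0.1542  0.1243] F hx,hy,z 1.88 0.08 -1.79 M [-0.02 -0.29 -0.01] op 0.0241
a0.00 t44.0 p [ 0.4907 -0.1539  0.1145] F hx,hy,z 1.17 0.12 -0.36 M [-0.01 -0.16  0.  ] op 0.024
press1 t44.4 p [ 0.4906 -0.1539  0.1137] F hx,hy,z -3.4 -0.36 3.05 M [ 0.27  0.67 -0.04] op 0.0238
press2 t44.7 p [ 0.4906 -0.1539  0.1127] F hx,hy,z -4.72 -0.44 5.26 M [ 0.33  0.85 -0.  ] op 0.0237
press3 t45.0 p [ 0.4907 -0.1539  0.1118] F hx,hy,z -4.38 0.09 4.98 M [ 0.27  0.73 -0.01] op 0.0239
press4 t45.3 p [ 0.4907 -0.154   0.1108] F hx,hy,z -3.51 -0.18 5.65 M [ 0.23  0.67 -0.  ] op 0.0239
press5 t45.6 p [ 0.4907 -0.154   0.1098] F hx,hy,z -3.14 -0.06 5.13 M [0.25 0.59 0.  ] op 0.0238
```

Run:
```python
from feel import *
O=np.array([.6288,-.2042,.0516])
eoat.move_gripper(.055); F("open",n=4)
g=gripat(O,0); r.servo_line(tcp(g+[0,0,.09]),rate=.12)
r.reach(tcp([.40,.02,.32]),DOWN()); F("clear",n=4)
t=cams.camera("top");s=cams.camera("side")
o=cents(orange(t["img"])),cents(orange(s["img"])); print(o)
try: print(tri(t,o[0][0][1],s,o[1][0][1]),"expected",g)
except Exception as e: print(e)
cv2.imwrite("pics/g7.png",cv2.resize(np.hstack([t["img"][140:240,300:420],s["img"][200:300,290:410]]),None,fx=3.3,fy=3.3,interpolation=cv2.INTER_NEAREST)[:,:,::-1])
```

```text
open t46.4 p [ 0.4907 -0.1539  0.1096] F hx,hy,z -0.01 -0.04 0.24 M [0.01 0.   0.  ] op 0.0548
clear t48.3 p [0.4007 0.0192 0.3189] F hx,hy,z 0.39 0.06 -0.1 M [-0.03 -0.01 -0.  ] op 0.0545
([(46, [342.54, 229.61])], [(50, [303.04, 248.94])])
(array([ 0.48917806, -0.15302283,  0.11219724]), np.float64(0.002844991705452077)) expected [ 0.49066518 -0.15392304  0.1146    ]
```

View pics/g7.png

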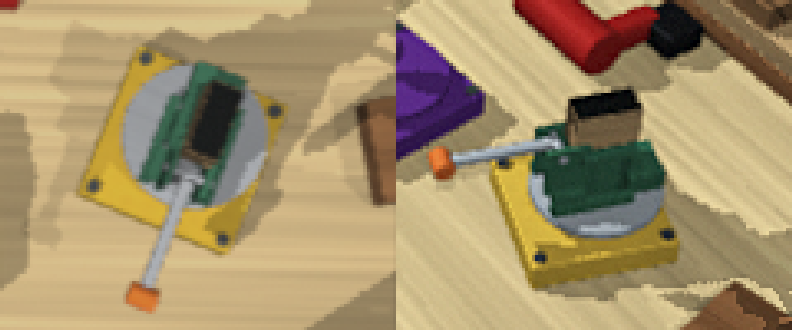

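Run:
```python
from h import *
ticket.close_job(); print(sensors.get_obs()["t"])
```

```text
the job is handed in; nothing more can be done
the job is handed in; nothing more can be done
```

The head now stands on the yellow post, locked and released, and the job was handed in after about 48 s of the 72 s allowed. No verdict was reported.

- **Unlock:** I gripped the orange barrel and raised it along its arc to about 0.85 rad. Forces stayed below about 2 N, and the picture showed the head still on the parking post.
- **Move and seat:** I carried the head by its wooden block and felt it down over the ball, which met no resistance. It stopped at an origin height of about 51.7 mm. The highest vertical contact force I read was about 14.5 N, against the 50 N limit. Small sideways shifts left the height unchanged, so I took it to be resting on the plate and not caught on the ball.
- **Lock:** I let go, checked that the handle was still up, then lowered it by its barrel. It met a firm stop, and I pressed to about 5 N.

**Last checks:**
- The barrel measured at z = 112.2 mm against 114.6 mm expected when closed. The two camera views had read 2.5–3 mm low at the barrel all along, so this fits a closed handle.
- The last picture showed the handle level, the foot on the plate and the gripper clear, with wrist force near zero.

**Disagreements:**
- The side camera placed the parking plate about 5–7 mm off, so I relied on differences between the two posts.
- Estimates of the post's extra height were 5.5 mm and 9 mm; contact gave about 7.7 mm.
- I saw no bystander move in the crops, but I did not check each one at the end.

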